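# Clamp a specimen jar in the bench shaker

## Task

Stand the white specimen jar upright in the bench shaker's clamp, between the V-shaped stop and the rubber pad. Then wind the black tension wheel clockwise by its knob until the pad has the jar firmly against the stop: the wheel should feel about half as heavy again as when it runs free, and not much heavier, or the jar will be crushed. Let go of the wheel and leave the other things on the counter alone.

Things in the scene. Friction and masses are not known exactly. Their poses are not given: they have to be found in the camera images.
- jar_center (a point): Centre of the specimen jar, 39 mm above its underside: an upright plain white cylinder 50 mm in diameter and 78 mm high with white screw lid and paper label, about 0.12 kg, standing on the counter left or right of the shaker. A taller capped reagent bottle stands on the other side and is not wanted.
- shaker: Bench shaker, fixed, 200 (x) by 340 (y) by 70 mm high. Origin under its centre; y = clamping direction, from pad to V stop. The V stop, two upright faces at 45 degrees, 22 mm high, is fixed somewhere 1 to 17 mm further along +y than a jar standing on bay would need to touch it. The grey gear housing under the wheel, 70 by 85 mm, rises 34 mm above the top plate.
- bay (a point): Point on the shaker's top plate (70 mm above the counter) in the clamp bay, where the jar's underside is to be centred; 60 mm from the shaker's centre along its +y. Axes as the shaker's. A jar set down here stands free, clear of pad and stop; the pad then pushes it along the plate into the V.
- pad: Upright rubber pad, 36 mm wide (x), 2 to 22 mm above the top plate, on the end of a steel rack bar, facing +y. Origin on the face that meets the jar, at the top plate's level; axes as the shaker's. It starts 33 to 41 mm from bay on the -y side. A stiff spring behind it gives 8 N per mm.
- wheel_axis (a point): Centre of the black tension wheel, at the middle of its 12 mm thick rim, 118 mm above the counter, 145 mm from bay on the shaker's -y side. Rim 116 mm across, level, axis upright. Clockwise seen from above drives the pad forward about 12 mm per radian; 0.8 to 3.2 radians are needed. A shaft brake keeps the wheel where it is left.
- wheel: The wheel: origin at its centre, x axis towards the knob. Feel, as force at the knob along its circle: running free about 9 N (the brake; 6 to 11 N, feel it each time), then rising within 8 to 12 mm of knob travel once the pad presses the jar into the stop. Set feel: 4.8 N above this wheel's own free drag (pad force 16 N); 2.7 to 6.6 N above is right (9 to 22 N); 7.8 N above (26 N) crushes the jar.
- knob_mid (a point): Middle of the wheel's upright knob: black, 18 mm in diameter, 50 mm high, this point 30 mm above wheel_axis and 40 mm out from it. It spins freely about its own upright axis, so a gripper can hold it and carry it round the circle without turning. It starts between the shaker's +x side and 40 degrees clockwise of that.
- reagent: Bystander: capped reagent bottle 52 mm in diameter, 135 mm high; leave it. Origin under its centre.
- swabs: Bystander: steel swab canister 72 mm in diameter, 100 mm high; leave it. Origin under its centre.
- carton: Bystander: closed cardboard carton 75 by 130 by 60 mm; leave it. Origin under its centre.
- cap: Bystander: loose green screw cap 62 mm in diameter, 12 mm high; leave it. Origin under its centre.
Not all that is in view belongs to the job. What is shaped like the part that bears jar_center but turquoise or yellow is not meant.

How it is judged:
By the outcome, as a careful person would: the job done as asked, in the order asked, and still so for the second after the job is handed in, with the robot touching nothing.
It also fails if it takes over 67 s, if anything falls off the work surface, if the arm or the gripper's body presses on something with over 40 N, if the wrist force passes 120 N, or if a joint passes its speed limit or range.

## Robot

A 6-joint arm with a two-finger parallel gripper is mounted at the origin on the work surface. World frame = base frame: x ahead of the robot, y to its left, z up, the work surface at z = 0. Lengths are in m, angles in rad, forces in N, time in s.
With the tool pointing down it reaches from about 0.3 to 0.85 m from the base axis. Payload 4.2 kg.
Tool frame: the origin (TCP) lies at the very end of the fingers, on their centre line; the grasp point (between the pads) lies 19 mm behind it; z points along the fingers, x is the direction in which the jaws open and shut, and the axes are right-handed (so a half turn about z gives the same grasp; the last joint's range is limited). The gripper opens to 91 mm and grips with 3 to 60 N. Pads are 32 mm wide; open, the fingers measure 118 mm over their backs; the gripper's body (76 mm by 178 mm) begins 60 mm behind the grasp point.
Start: joints at [-1.179, 0.32, 1.565, -0, 1.257, -0.02], TCP at [0.23, -0.527, 0.214] pointing down, gripper open.
Joint ranges: [-3.11, 3.11], [-0.84, 2.01], [0.21, 2.61], [-1.34, 4.49], [0.05, 2.63], [-2.56, 2.56]. Speed limits (rad/s): [2.57, 2.57, 3.14, 3.14, 3.14, 3.14].

## Interface

Orientations are given as a unit quaternion [x, y, z, w].
In Python, from station import manip gives the robot as it stands.
- The arm moves only by the shell command python3 -m creep 'ROWS' [OPENING] [FORCE]. ROWS is JSON, a list of rows, each a list of 2 entries, a list of its own where there are three numbers: the shift along the world's x, y, z in units of 50 mm (1.0 is 50 mm), then the turn about the world's z in units of 6 degrees (1.0 is 6 degrees). In form: [[[x, y, z], twist], ...]. A call has 1 to 20 rows; each row shifts and turns the commanded pose from where the row before left it; what a row does not reach is not made up. A row lasts 1/10 s, in which the tool goes at most 50 mm and 8.59 degrees, less where a joint would pass 70% of its speed; a pose out of reach is approached as far as the arm can. A call is refused whole if a number of a shift passes 1 or a number of a turn 1, either way. A call with a gripper value outside its range is refused whole. OPENING is the finger opening in mm, from 0 to 91.2, set as the call begins (- or left out, the last holds). The fingers move at their own pace and stop on an object; FORCE is the grip in N (left out, the last holds). Time passes only in rows, so rows that do not move let the fingers close. It gives the time, the measured TCP pose, the force and the opening at its end, in the units of the state.
- manip.sense(): the state, without advancing time (a new reading comes with each control period).
- manip.read_camera(name): name is "scene" or "top" or "wrist"; returns the picture (480x640x3 uint8, blue, green, red); there is no depth.
- manip.get_calibration(name): a dict with "K" (3x3 intrinsics, pixels), "camera_from_world" (4x4, takes a point from world to camera coordinates). Camera axes: x right, y down, z forward; pixel columns grow to the right and rows downward; lengths in m; the calibration is good to about 2 mm. A picture is of the moment at which its call begins: read the wrist's pose just before it. get_calibration takes no time and is no camera call; for the wrist camera it gives the pose at the moment of the call.
- manip.sign_off(): hands the job in, once; it reports no verdict.
The state is a dict: "time": time; "joint_positions": joint angles; "joint_velocities": joint speeds; "effort": joint torques, N m; "position": TCP position; "tcp_rot": TCP orientation; "contact_force": force on the tool from outside, world axes, zero at the start; "torque": the same for the moment, N m; "finger_gap": finger opening in m.
Only numpy, scipy, OpenCV 4.12 (cv2) and the standard library are available. Lean on these libraries where they do the work, as an engineer would, in place of code of your own. Each camera call takes 0.05 s, during which the arm holds its last target.

## Working session

There is one attempt and no reset: what is moved stays moved. The work goes in short steps, Python scripts to look and compute and a shell command to move; the robot and the scene stay as the last step left them, time stands still between calls to the robot, and variables do not carry over. Pictures are saved under pics/ and viewed, and the job is handed in when it is done.

```bash
ls; mkdir -p pics
python3 - <<'E'
from station import manip
import cv2,json
print(manip.sense())
for n in ["scene","top"]:
    im=manip.read_camera(n); cv2.imwrite(f"pics/{n}0.png",im)
    c=manip.get_calibration(n); print(n,c)
E
```

```text
pics
{'time': 0.0, 'joint_positions': array([-1.17900657e+00,  3.20310598e-01,  1.56569564e+00, -2.63897937e-05,
        1.25737406e+00, -1.99794393e-02]), 'joint_velocities': array([-0.00189786, -0.00063663,  0.00018017,  0.00020005,  0.00031894,
       -0.00026217]), 'effort': array([-2.53578459e-03, -4.12461805e+01, -2.31978071e+01,  7.25922128e-02,
        4.58117772e-02, -1.54101836e-04]), 'position': array([ 0.22994294, -0.52646727,  0.21310309]), 'tcp_rot': array([ 8.36731029e-01, -5.47613354e-01, -7.45039592e-04, -4.93955881e-04]), 'contact_force': array([-0.22156846,  0.76057681,  1.03687863]), 'torque': array([-0.02652301, -0.00028492,  0.01239608]), 'finger_gap': 0.09111902248270257}
scene {'K': array([[493.45228512,   0.        , 316.43126179],
       [  0.        , 493.45228512, 242.70255754],
       [  0.        ,   0.        ,   1.        ]]), 'camera_from_world': array([[ 3.63951167e-01,  9.31417136e-01,  1.29082058e-03,
        -2.63780423e-01],
       [ 5.98770059e-01, -2.32907348e-01, -7.66308413e-01,
        -2.71992077e-01],
       [-7.13452146e-01,  2.79671746e-01, -6.42471594e-01,
         1.61527122e+00],
       [ 0.00000000e+00,  0.00000000e+00,  0.00000000e+00,
         1.00000000e+00]])}
top {'K': array([[482.50162655,   0.        , 313.96819263],
       [  0.        , 482.50162655, 234.53942175],
       [  0.        ,   0.        ,   1.        ]]), 'camera_from_world': array([[-0.02407102, -0.99970719,  0.00247193,  0.05018353],
       [-0.98977654,  0.02348405, -0.14068015,  0.60497217],
       [ 0.1405809 , -0.00583297, -0.99005201,  1.0951088 ],
       [ 0.        ,  0.        ,  0.        ,  1.        ]])}
```

View pics/scene0.png

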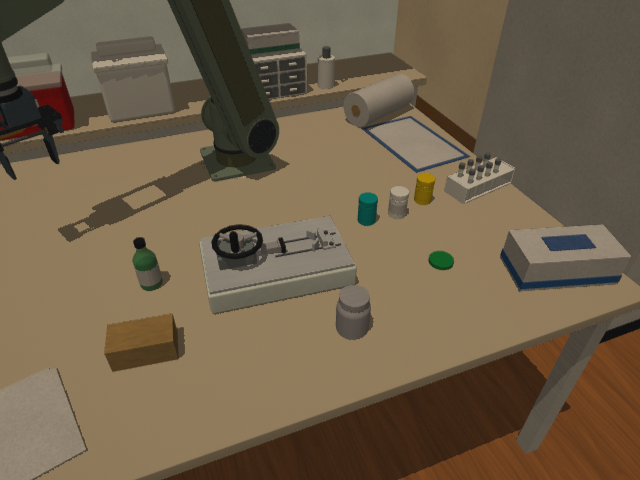

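View pics/top0.png

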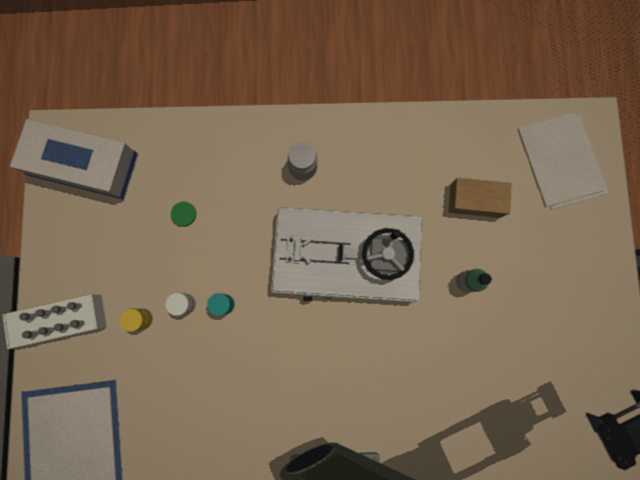

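The white jar is at top (177,303), scene (399,202), with a turquoise jar at (219,305) and a yellow one at (133,320). The shaker spans top (275..420, 208..302), with the wheel at (387,254). The V stop is on the left, which is world +y. The swab canister is at (302,160) and the reagent bottle at (477,281). Next I'll zoom in and measure.

```bash
cat > h.py <<'E'
import numpy as np, cv2
from station import manip
def ray(n,uv,z,cal=None):
    c=cal or manip.get_calibration(n); T=c["camera_from_world"]; R=T[:3,:3]; o=-R.T@T[:3,3]
    d=R.T@np.linalg.inv(c["K"])@np.array([uv[0],uv[1],1.])
    return o+d*(z-o[2])/d[2]
def proj(n,p,cal=None):
    c=cal or manip.get_calibration(n); q=c["camera_from_world"]@np.append(p,1.); u=c["K"]@q[:3]; return u[:2]/u[2]
E
python3 - <<'E'
from h import *
t=cv2.imread("pics/top0.png"); s=cv2.imread("pics/scene0.png")
a=cv2.resize(t[195:315,260:430],None,fx=4.5,fy=4.5,interpolation=cv2.INTER_CUBIC)
b=cv2.resize(s[210:320,190:360],None,fx=4.5,fy=4.5,interpolation=cv2.INTER_CUBIC)
cv2.imwrite("pics/tz.png",a);cv2.imwrite("pics/sz.png",b)
# jar: white blob near 177,305
g=t[285:325,155:202].astype(int); 
m=((g.min(2)>140)&(g.max(2)-g.min(2)<35)).astype(np.uint8)
n,l,st,ce=cv2.connectedComponentsWithStats(m); print(st,ce)
i=1+np.argmax(st[1:,4]); (x,y),r=cv2.minEnclosingCircle(np.argwhere(l==i)[:,::-1].astype(np.float32)); print(x+155,y+285,r)
print("lid",ray("top",(x+155,y+285),.078), ray("top",ce[i]+[155,285],.078))
for k in [(177,305)]: print(ray("top",k,.078))
for k in [(399,191)]: print("scene lid",ray("scene",k,.078))
cv2.imwrite("pics/jz.png",np.hstack([cv2.resize(t[275:345,110:240],None,fx=3,fy=3,interpolation=cv2.INTER_CUBIC),cv2.resize(s[160:230,345:445],None,fx=3,fy=3,interpolation=cv2.INTER_CUBIC)]))
E
```

```text
[[   0    0   47   40 1542]
 [  11    9   21   21  338]] [[23.36316472 19.67315175]
 [21.34319527 18.71005917]]
176.3106803894043 303.7233009338379 10.414721488952637
lid [0.45201127 0.34755057 0.078     ] [0.45203887 0.34747837 0.078     ]
[0.44914613 0.34596528 0.078     ]
scene lid [0.45451871 0.34578933 0.078     ]
```

Run:
```python
import cv2
a=cv2.imread("pics/tz.png");b=cv2.imread("pics/jz.png");print(a.shape,b.shape)
```

```text
(540, 765, 3) (210, 690, 3)
```

View pics/tz.png

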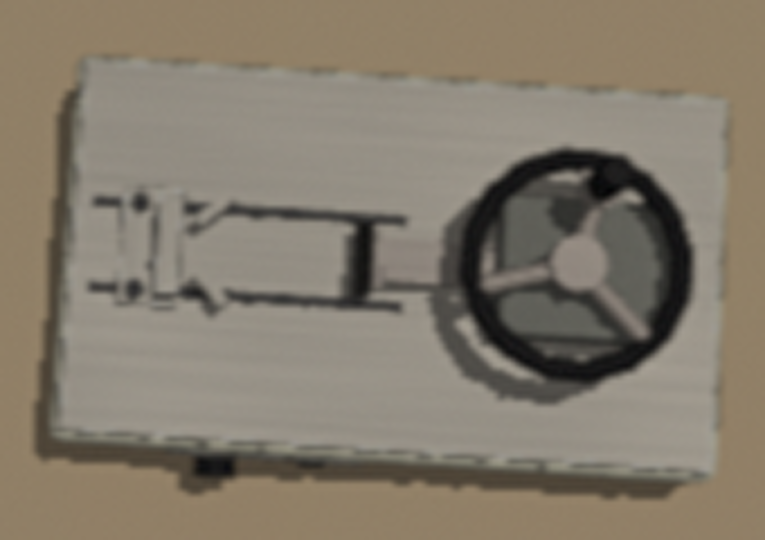

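View pics/sz.png

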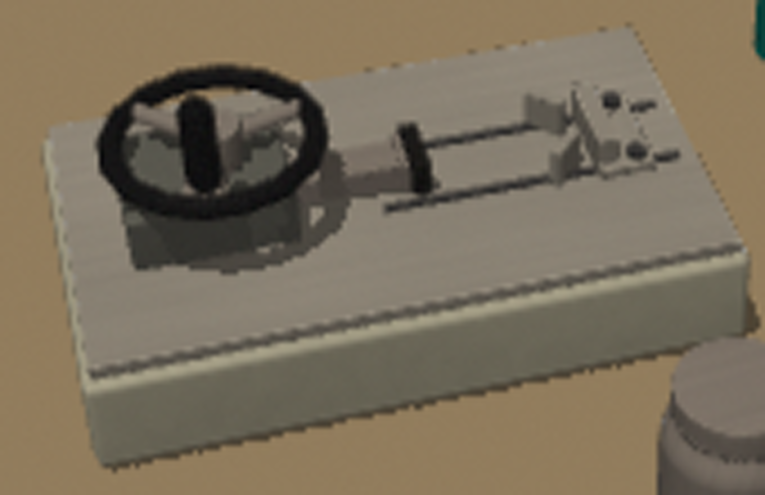

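View pics/jz.png

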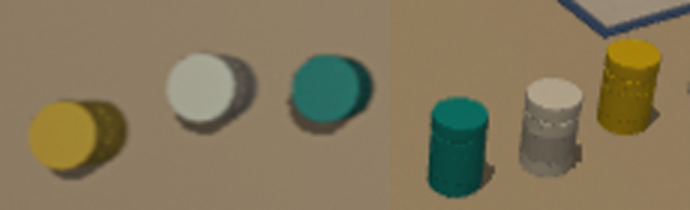

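The zoom shows the plate corners at tz (83,57), (727,100), (713,475) and (55,433). The pad face is at about x=358, and the knob is at the upper right of the wheel, about tz (608,178), which is the shaker's +x side. Now for the metric positions.

Run:
```python
from h import *
f=lambda p:np.array(p)/4.5+[260,195]-0.4
C=np.array([ray("top",f(p),.07)[:2] for p in [(83,57),(727,100),(713,475),(55,433)]])
print("corners",C)
A,B,D,E=C; print(np.linalg.norm(A-B),np.linalg.norm(D-E),np.linalg.norm(A-E),np.linalg.norm(B-D))
y=(A-B+E-D); y/=np.linalg.norm(y); ctr=C.mean(0); x=np.array([y[1],-y[0]])
print("y",y,"yaw deg",np.degrees(np.arctan2(-y[0],y[1])),"x",x,"ctr",ctr,"bay",ctr+.06*y,"wheel",ctr-.085*y)
t=cv2.imread("pics/top0.png")
m=(t[225:285,355:420].max(2)<45).astype(np.uint8)
cn=max(cv2.findContours(m,0,1)[0],key=cv2.contourArea); (cx,cy),ax,an=cv2.fitEllipse(cn)
print("rim ellipse",cx+355,cy+225,ax,ray("top",(cx+355,cy+225),.121))
for n,p in [("pad top edge",(357,222)),("padtop2",(347,300)),("V u",(192,232)),("V l",(185,290)),("V u out",(232,203)),("V l out",(215,312))]:
  w=ray("top",f(p),.092)[:2]-ctr-.06*y; print(n,"rel bay x,y mm",w@x*1e3,w@y*1e3)
k=ray("top",f((612,170)),.173); print("knob top",k,(k[:2]-ctr+.085*y)@x,(k[:2]-ctr+.085*y)@y)
s=lambda p:np.array(p)/4.5+[190,210]-.4
k=ray("scene",s((195,103)),.173);print("knob top scene",k)
for nm,p in [("sc corner nearleft",(90,375)),("right near",(745,245)),("far right",(632,28)),("far left",(47,135))]: print(nm,ray("scene",s(p),.07))
for nm,uv in [("swabs",(302,160)),("carton",None),("reagent",(483,280)),("turq",(219.5,304.5))]:
  if uv: print(nm,ray("top",uv,{"swabs":.1,"reagent":.135,"turq":.078}[nm]))
```

```text
corners [[ 0.6679671   0.11762706]
 [ 0.63764262 -0.21312607]
 [ 0.44690207 -0.19552326]
 [ 0.47577441  0.13432031]]
0.33214035084564 0.33110481217222515 0.19291628090978444 0.19155107685353423
y [0.08925349 0.99600894] yaw deg -5.120662347461907 x [ 0.99600894 -0.08925349] ctr [ 0.55707155 -0.03917549] bay [0.56242676 0.02058505] wheel [ 0.549485   -0.12383625]
rim ellipse 387.3400001525879 253.63027954101562 (49.266231536865234, 50.050601959228516) [ 0.54900411 -0.12292511  0.121     ]
pad top edge rel bay x,y mm 17.439644331867097 -38.79839984736197
padtop2 rel bay x,y mm -21.888522259010742 -36.10138954845108
V u rel bay x,y mm 7.016026121067868 43.13855337189072
V l rel bay x,y mm -22.188007275631023 44.61912990308693
V u out rel bay x,y mm 22.89872296937739 24.172177167170123
V l out rel bay x,y mm -32.146069134230515 28.99109446713253
knob top [ 0.58801189 -0.13399739  0.173     ] 0.03928003868649159 -0.006681923207127878
knob top scene [ 0.58635677 -0.13647729  0.173     ]
sc corner nearleft [ 0.64049898 -0.21215884  0.07      ]
right near [0.6701838  0.11598417 0.07      ]
far right [0.48044966 0.13282886 0.07      ]
far left [ 0.45500436 -0.19623089  0.07      ]
swabs [0.77074479 0.05928232 0.1       ]
reagent [ 0.48616898 -0.32270195  0.135     ]
turq [0.44796577 0.25100001 0.078     ]
```

```bash
python3 -m creep '[[[0.2,0.35,0.2],0.7],[[0.4,0.7,0.2],0.75],[[0.4,0.7,0.2],0.75],[[0.4,0.7,0.2],0.75],[[0.4,0.7,0.2],0.75],[[0.4,0.7,0.2],0.75],[[0.4,0.7,0.2],0.75],[[0.4,0.7,0.2],0.75],[[0.4,0.7,0.2],0.75],[[0.4,0.7,0.1],0.75],[[0.4,0.7,0],0.75],[[0.4,0.7,0],0.75],[[0.4,0.7,0],0.75],[[0.2,0.4,0],0.5],[[0,0,0],0]]' 90 10
python3 - <<'E'
from h import *
s=manip.sense(); print(s['position'],s['tcp_rot'],s['contact_force'],s['joint_positions'])
c=manip.get_calibration("wrist"); T=c["camera_from_world"]; print("cam pos",-T[:3,:3].T@T[:3,3],"fwd",T[2,:3]); np.save("pics/w1T.npy",T);np.save("pics/wK.npy",c["K"])
cv2.imwrite("pics/w1.png",manip.read_camera("wrist"))
E
```

```text
time: 1.6
position: [0.4909, -0.0671, 0.3083]
tcp_rot: [0.999, -0.043, -0.0, -0.0]
contact_force: [0.2, -0.3, -0.7]
finger_gap: 0.09
[ 0.49093518 -0.06712825  0.30827381] [ 9.99062201e-01 -4.32930602e-02 -4.64108459e-04 -4.62222231e-04] [ 0.23159163 -0.31067506 -0.65336318] [-1.59652703e-01  1.45921037e-01  1.56177942e+00  8.17982841e-04
  1.43492149e+00 -7.31507123e-02]
cam pos [0.49761074 0.00406005 0.47801106] fwd [-0.02369102 -0.25210237 -0.96741053]
```

View pics/w1.png

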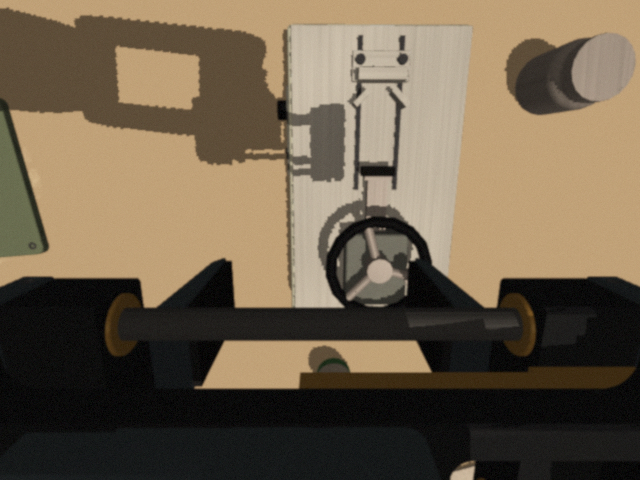

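The wrist view shows the whole clamp: V stop at (380,85), pad at (377,171) and wheel at (379,265). The knob is hidden behind the right finger. I'll zoom in and measure.

Run:
```python
import cv2
t=cv2.imread("pics/w1.png")
cv2.imwrite("pics/w1z.png",cv2.resize(t[15:205,280:480],None,fx=3.15,fy=3.15,interpolation=cv2.INTER_CUBIC))
```

```text
(no output)
```

View pics/w1z.png

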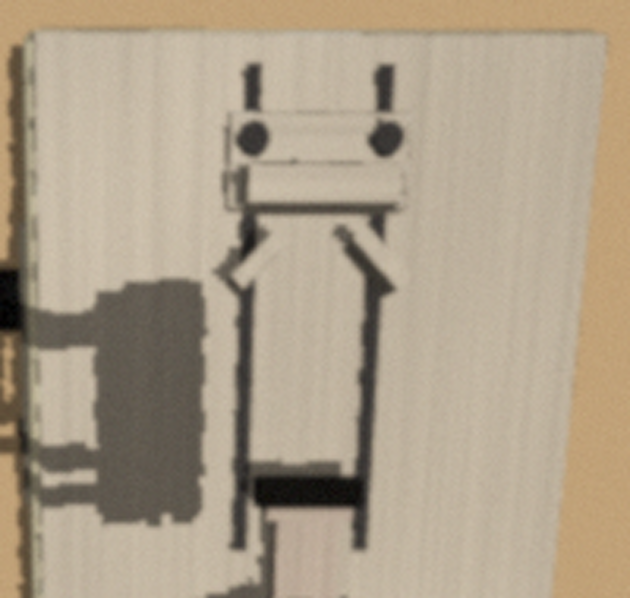

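Run:
```python
from h import *
cal={"K":np.load("pics/wK.npy"),"camera_from_world":np.load("pics/w1T.npy")}
f=lambda p:np.array(p)/3.15+[280,15]-.35
R=lambda p,z:ray("wrist",f(p),z,cal)[:2]
y=np.array([.0893,.996]);x=np.array([.996,-.0893])
cl=R((33,32),.07);cr=R((606,35),.07);print("far corners",cl,cr,np.linalg.norm(cl-cr))
rb=R((552,596),.07); print("right edge dir",(cr-rb)/np.linalg.norm(cr-rb))
d=cr-cl; print("x dir yaw",np.degrees(np.arctan2(d[1],d[0])))
ctrE=(cl+cr)/2; print("ctr",ctrE-.17*y,"bay",ctrE-.11*y)
b0=ctrE-.11*y
for n,p,z in [("padL",(255,478),.092),("padR",(363,479),.092),("VLin",(270,233),.092),("VLout",(240,290),.092),("VRin",(348,227),.092),("VRout",(392,292),.092),("slotL",(246,400),.07),("slotR",(368,400),.07)]:
  w=R(p,z); print(n,w,"rel",(w-b0)@x*1e3,(w-b0)@y*1e3)
t=cv2.imread("pics/w1.png")
print("hub",ray("wrist",(380,270),.124,cal))
```

```text
far corners [0.47695668 0.13064893] [0.66441166 0.11334468] 0.1882519786187239
right edge dir [0.08504921 0.99637675]
x dir yaw -5.2741108751084145
ctr [ 0.55550317 -0.04732319] bay [0.56086117 0.01243681]
padL [ 0.53900467 -0.01777285] rel -19.071357785017028 -32.04060322398004
padR [ 0.57576148 -0.02130592] rel 17.853930629385395 -32.27715304279861
VLin [0.54831597 0.05946063] rel -16.694246158380373 45.715439278944075
VLout [0.53757583 0.042975  ] rel -25.919262883810116 28.336657693232215
VRin [0.57355269 0.05906567] rel 8.476792350649763 47.57570090933215
VRout [0.58721212 0.03802477] rel 23.960540919975916 27.838747293506746
slotL [0.5397399  0.00835419] rel -20.672210805225312 -5.952419757484679
slotR [0.58288649 0.00459624] rel 22.637384568855744 -5.842343561694283
hub [ 0.54994346 -0.12572319  0.124     ]
```

```bash
python3 -m creep '[[[0,0.3,0],0],[[-0.06,0.7,-0.1],0],[[-0.06,0.7,-0.3],0],[[-0.06,0.7,-0.3],0],[[-0.06,0.7,-0.3],0],[[-0.06,0.7,-0.3],0],[[-0.06,0.7,-0.3],0],[[-0.06,0.7,-0.3],0],[[-0.06,0.7,-0.3],0],[[-0.06,0.7,-0.3],0],[[-0.06,0.7,-0.2],0],[[-0.06,0.7,-0.1],0],[[-0.06,0.68,0],0],[[-0.1,0.3,0],0],[[0,0,0],0],[[0,0,0],0]]'
python3 - <<'E'
from h import *
s=manip.sense(); print(s['position'],s['tcp_rot'],s['joint_positions'])
c=manip.get_calibration("wrist"); np.save("pics/w2T.npy",c["camera_from_world"])
cv2.imwrite("pics/w2.png",manip.read_camera("wrist"))
E
```

```text
time: 3.25
position: [0.4493, 0.378, 0.169]
tcp_rot: [0.999, -0.046, 0.0, 0.001]
contact_force: [0.1, 0.4, -0.1]
finger_gap: 0.0895
[0.44930732 0.37796707 0.16896413] [ 9.98954000e-01 -4.57206088e-02  1.77820953e-05  7.29492139e-04] [ 6.80425324e-01  3.69987644e-01  1.60570421e+00 -1.21209498e-03
  1.16684325e+00  7.72375401e-01]
```

View pics/w2.png

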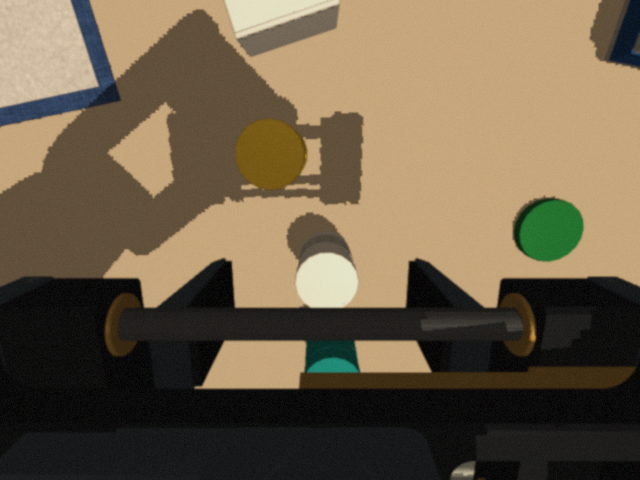

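The white lid is in view, centred at about (327,283) with a radius of about 31 px, between the turquoise jar (332,360) and the yellow one (271,153).

Run:
```python
from h import *
cal={"K":np.load("pics/wK.npy"),"camera_from_world":np.load("pics/w2T.npy")}
t=cv2.imread("pics/w2.png").astype(int)
m=(t.min(2)>150).astype(np.uint8); m[:230]=0;m[330:]=0;m[:,:280]=0;m[:,380:]=0
ys,xs=np.nonzero(m); print(xs.min(),xs.max(),ys.min(),ys.max())
for v in [282,283]: print(ray("wrist",((xs.min()+xs.max())/2,ys.min()+(xs.max()-xs.min())/2),.078,cal))
print("yellow",ray("wrist",(271,153),.078,cal))
```

```text
295 358 253 306
[0.45160713 0.34479705 0.078     ]
[0.45160713 0.34479705 0.078     ]
yellow [0.42060394 0.44935349 0.078     ]
```

```bash
python3 -m creep '[[[0.05,-0.32,0],0],[[0,-0.32,-0.2],0],[[0,0,-0.5],0],[[0,0,-0.5],0],[[0,0,-0.5],0],[[0,0,-0.5],0],[[0,0,-0.4],0],[[0,0,-0.2],0],[[0,0,-0.04],0],[[0,0,0],0]]'
python3 -m creep '[[[0,0,0],0],[[0,0,0],0],[[0,0,0],0],[[0,0,0],0],[[0,0,0],0],[[0,0,0],0]]' 45 15
```

```text
time: 4.3
position: [0.4522, 0.347, 0.0276]
tcp_rot: [0.999, -0.046, 0.0, -0.0]
contact_force: [0.8, 0.5, -0.1]
finger_gap: 0.09
time: 4.9
position: [0.4517, 0.3477, 0.0271]
tcp_rot: [0.999, -0.045, 0.0, -0.0]
contact_force: [-0.7, -0.4, 1.3]
finger_gap: 0.0499
```

```bash
python3 -m creep '[[[0,0,0.2],0],[[0,0,0.6],0],[[0,0,0.7],0],[[0,0,0.7],0],[[0,0,0.6],0],[[0.1,-0.3,0.2],0],[[0.2,-0.6,0],0],[[0.2,-0.6,0],0],[[0.2,-0.6,0],0],[[0.2,-0.6,0],0],[[0.2,-0.6,0],0],[[0.2,-0.6,0],0],[[0.2,-0.6,0],0],[[0.2,-0.6,0],0],[[0.2,-0.6,0],0],[[0.2,-0.6,0],0],[[0.08,-0.25,0],0],[[0,0,0],0],[[0,0,0],0]]'
python3 - <<'E'
from h import *
s=manip.sense(); print(s['position'],s['tcp_rot'],s['contact_force'],s['finger_gap'])
c=manip.get_calibration("wrist"); np.save("pics/w3T.npy",c["camera_from_world"])
cv2.imwrite("pics/w3.png",manip.read_camera("wrist"))
t=manip.read_camera("scene");cv2.imwrite("pics/s3.png",t);cv2.imwrite("pics/s3z.png",cv2.resize(t[140:330,180:400],None,fx=3,fy=3,interpolation=cv2.INTER_CUBIC))
E
```

```text
time: 6.8
position: [0.5598, 0.0203, 0.1764]
tcp_rot: [0.999, -0.046, -0.001, -0.0]
contact_force: [0.4, 0.0, -1.9]
finger_gap: 0.0497
[0.55984797 0.0203173  0.17640014] [ 9.98954906e-01 -4.56980157e-02 -8.30044223e-04 -3.13524574e-04] [ 0.44490831  0.04691508 -1.93323382] 0.049657500727707166
```

View pics/s3z.png

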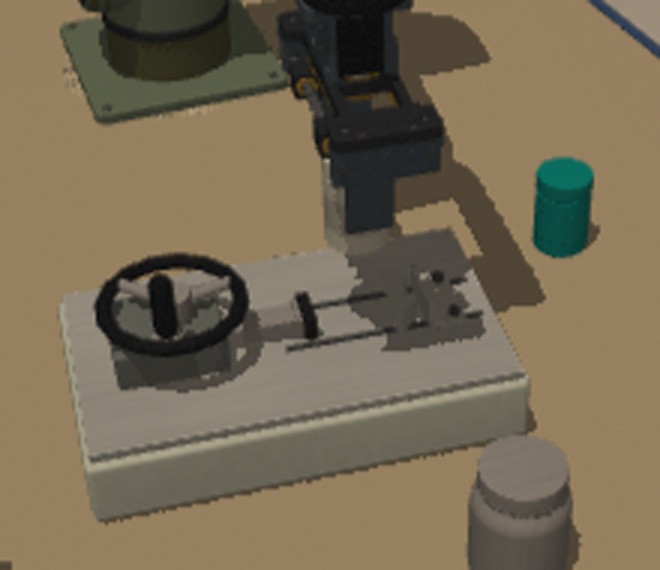

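View pics/w3.png

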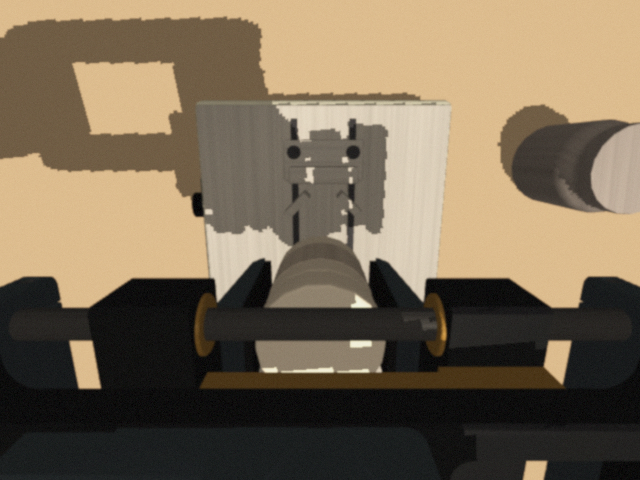

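The jar hangs upright in the fingers, just behind the V stop. In the wrist view the slots are at x≈294 and 352, and the jar is centred near x≈320. I'll check the sideways alignment with this pose.

Run:
```python
from h import *
cal={"K":np.load("pics/wK.npy"),"camera_from_world":np.load("pics/w3T.npy")}
y=np.array([.0893,.996]);x=np.array([.996,-.0893]); tcp=np.array([.5598,.0203])
for n,p,z in [("screwL",(293.5,152),.08),("screwR",(353,152),.08),("slotL",(295,235),.07),("slotR",(350.5,235),.07),("VRout",(357,212),.092),("VLout",(284,212),.092),("cornL",(196,101),.07),("cornR",(450,101),.07)]:
  w=ray("wrist",p,z,cal)[:2]; print(n,w.round(4),"rel tcp",((w-tcp)@x*1e3).round(1),((w-tcp)@y*1e3).round(1))
```

```text
screwL [0.5468 0.0911] rel tcp -19.3 69.4
screwR [0.5904 0.0871] rel tcp 24.5 69.3
slotL [0.54   0.0262] rel tcp -20.2 4.1
slotR [0.5848 0.0221] rel tcp 24.7 4.0
VRout [0.5893 0.0445] rel tcp 27.3 26.7
VLout [0.5361 0.0494] rel tcp -26.2 26.8
cornL [0.4785 0.1339] rel tcp -91.1 105.9
cornR [0.6648 0.1167] rel tcp 95.9 105.4
```

```bash
python3 -m creep '[[[0.04,0,-0.2],0],[[0,0,-0.4],0],[[0,0,-0.4],0],[[0,0,-0.3],0],[[0,0,-0.16],0],[[0,0,-0.06],0],[[0,0,-0.02],0],[[0,0,0],0]]'
python3 -m creep '[[[0,0,-0.02],0],[[0,0,-0.02],0],[[0,0,0],0]]'
```

```text
time: 7.7
position: [0.5631, 0.0202, 0.1005]
tcp_rot: [0.999, -0.045, 0.001, -0.0]
contact_force: [-0.2, -0.4, -1.2]
finger_gap: 0.0495
time: 8.0
position: [0.5627, 0.02, 0.0982]
tcp_rot: [0.999, -0.045, 0.0, -0.0]
contact_force: [0.1, 1.2, -0.7]
finger_gap: 0.0496
```

```bash
python3 -m creep '[[[0,0,-0.02],0],[[0,0,0],0],[[0,0,0],0]]'
python3 -m creep '[[[0,0,-0.02],0],[[0,0,0],0],[[0,0,0],0]]'
```

```text
time: 8.3
position: [0.5628, 0.02, 0.0971]
tcp_rot: [0.999, -0.045, 0.0, -0.0]
contact_force: [-0.3, 0.6, -0.8]
finger_gap: 0.0497
time: 8.6
position: [0.5628, 0.02, 0.0971]
tcp_rot: [0.999, -0.045, 0.0, -0.0]
contact_force: [-1.4, -0.7, 5.7]
finger_gap: 0.0498
```

```bash
python3 -m creep '[[[0,0,0],0],[[0,0,0],0],[[0,0,0],0],[[0,0,0],0],[[0,0,0],0],[[0,0,0.3],0],[[0,0,0.6],0],[[0,0,0.7],0],[[0,0,0.7],0],[[0.1,-0.3,0.3],0],[[0.15,-0.6,0],0],[[0.15,-0.6,0],0],[[0.1,-0.4,0],0],[[0,-0.2,0],0],[[0,0,0],0],[[0,0,0],0]]' 90
python3 - <<'E'
from h import *
s=manip.sense(); print(s['position'],s['tcp_rot'],s['contact_force'],s['finger_gap'])
c=manip.get_calibration("wrist"); np.save("pics/w4T.npy",c["camera_from_world"])
cv2.imwrite("pics/w4.png",manip.read_camera("wrist"))
t=manip.read_camera("scene");cv2.imwrite("pics/s4.png",t);cv2.imwrite("pics/s4z.png",cv2.resize(t[140:330,180:400],None,fx=3,fy=3,interpolation=cv2.INTER_CUBIC))
E
```

```text
time: 10.2
position: [0.5873, -0.0843, 0.2258]
tcp_rot: [0.999, -0.045, -0.0, -0.0]
contact_force: [0.2, -0.3, 0.2]
finger_gap: 0.0903
[ 0.58731716 -0.08429744  0.22584983] [ 9.98968152e-01 -4.54140599e-02 -2.37538950e-04 -3.71144646e-04] [ 0.19131116 -0.34203907  0.21782583] 0.09027433772774442
```

View pics/s4z.png

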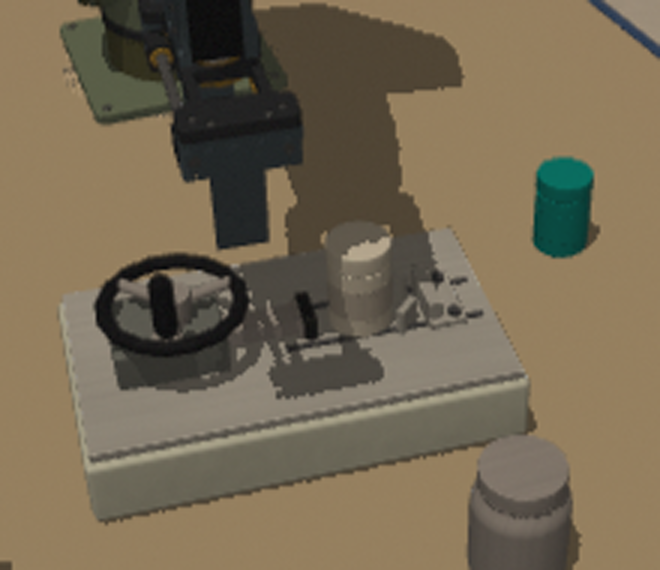

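View pics/w4.png

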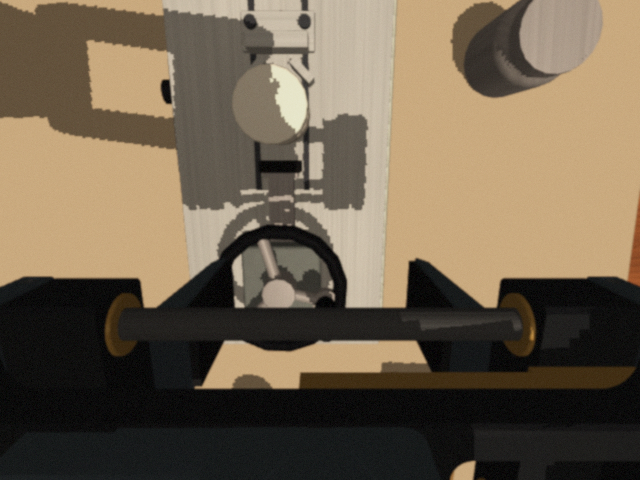

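The jar now stands upright between the pad (280,166) and the V, with its lid centred at (271,104). The hub is at (279,293), and the knob is just visible at about (327,300), partly hidden by the bar.

Run:
```python
from h import *
cal={"K":np.load("pics/wK.npy"),"camera_from_world":np.load("pics/w4T.npy")}
y=np.array([.0893,.996]);x=np.array([.996,-.0893])
j=ray("wrist",(271,103.5),.148,cal);p=(ray("wrist",(259,161),.092,cal)+ray("wrist",(301,161),.092,cal))/2
h=ray("wrist",(279,292),.126,cal)
print("jar",j,"padface",p,"pad-jar gap y",(j-p)[:2]@y-.025,"lat",(j-p)[:2]@x,"hub",h,"bay-est",h[:2]+.145*y)
t=cv2.imread("pics/w4.png")
m=(t.max(2)<50).astype(np.uint8)[220:300,215:350]
ys,xs=np.nonzero(m); print("rim top row",220+ys.min(), 215+xs[ys==ys.min()].mean(), "right col at z", ) 
print("rim far pt",ray("wrist",(215+xs[ys==ys.min()].mean(),220+ys.min()),.12,cal))
cv2.imwrite("pics/w4z.png",cv2.resize(t[220:360,200:380],None,fx=4,fy=4,interpolation=cv2.INTER_CUBIC))
for v in (301,): print("knob?",ray("wrist",(325,v),.173,cal))
print("pred knob px",proj("wrist",[.5875,-.135,.173],cal))
```

```text
jar [0.56432754 0.01880312 0.148     ] padface [ 0.55938705 -0.01983806  0.092     ] pad-jar gap y 0.013927801351110637 lat 0.001470071747664804 hub [ 0.54983623 -0.12381065  0.126     ] bay-est [0.56278473 0.02060935]
rim top row 225 273.5 right col at z
rim far pt [ 0.55141075 -0.06849707  0.12      ]
knob? [ 0.58822279 -0.11395782  0.173     ]
pred knob px [326.59396523 328.68685798]
```

View pics/w4z.png

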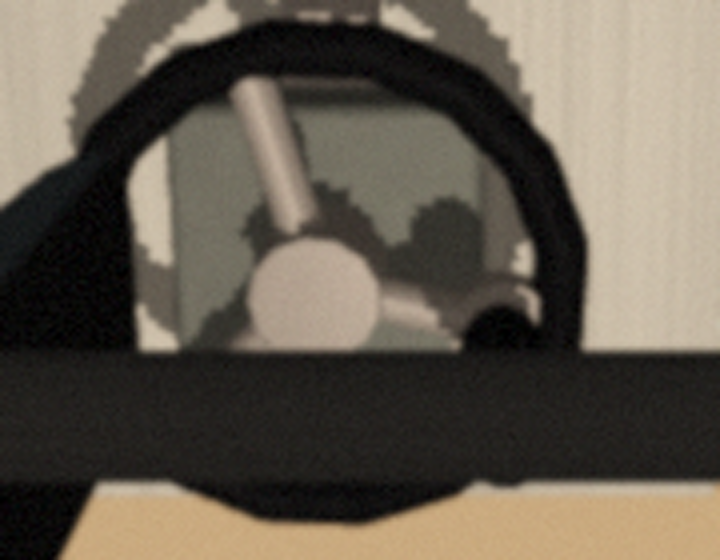

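Run:
```python
from h import *
cal={"K":np.load("pics/wK.npy"),"camera_from_world":np.load("pics/w4T.npy")}
print("knob base far edge",ray("wrist",(325.3,297),.124,cal))
print("knob base edge px L/R", ray("wrist",(316,302),.124,cal), ray("wrist",(334,302),.124,cal))
c=np.array([.5497,-.1248])
for a in (-12,-14,-16,-18): print(a,c+.04*np.array([np.cos(np.radians(a)),np.sin(np.radians(a))]))
```

```text
knob base far edge [ 0.58746645 -0.13258471  0.124     ]
knob base edge px L/R [ 0.57931013 -0.13638408  0.124     ] [ 0.59433347 -0.13774804  0.124     ]
-12 [ 0.5888259  -0.13311647]
-14 [ 0.58851183 -0.13447688]
-16 [ 0.58815047 -0.13582549]
-18 [ 0.58774226 -0.13716068]
```

```bash
python3 -m creep '[[[0,-0.3,0],0],[[0.01,-0.5,0],0],[[0,-0.25,0],0],[[0,0,-0.2],0],[[0,0,-0.4],0],[[0,0,0],0],[[0,0,0],0]]' 30 40
python3 -m creep '[[[0,0,-0.3],0],[[0,0,-0.3],0],[[0,0,-0.3],0],[[0,0,-0.2],0],[[0,0,-0.1],0],[[0,0,0],0]]'
```

```text
time: 11.0
position: [0.5879, -0.1369, 0.1955]
tcp_rot: [0.999, -0.045, -0.001, -0.0]
contact_force: [0.6, -0.4, -0.0]
finger_gap: 0.0369
time: 11.6
position: [0.5882, -0.1372, 0.1358]
tcp_rot: [0.999, -0.045, -0.0, -0.0]
contact_force: [0.2, 0.3, -0.2]
finger_gap: 0.03
```

Lowered with no contact, so I'll close on the knob.

```bash
python3 -m creep '[[[0,0,0],0],[[0,0,0],0],[[0,0,0],0],[[0,0,0],0],[[0,0,0],0]]' 12 40
python3 - <<'E'
from h import *
s=manip.sense(); print(s['position'],s['tcp_rot'],s['contact_force'],s['torque'],s['finger_gap'])
cv2.imwrite("pics/w5.png",manip.read_camera("wrist"))
t=manip.read_camera("scene");cv2.imwrite("pics/s5z.png",cv2.resize(t[160:310,180:380],None,fx=3.5,fy=3.5,interpolation=cv2.INTER_CUBIC))
E
```

```text
time: 12.1
position: [0.5869, -0.1373, 0.1367]
tcp_rot: [0.999, -0.045, -0.001, -0.0]
contact_force: [-5.2, 0.9, 4.6]
finger_gap: 0.0174
[ 0.58690816 -0.13734783  0.13668227] [ 9.98966629e-01 -4.54372353e-02 -1.06169591e-03 -6.42382464e-05] [-5.16965949  0.88761383  4.59454845] [0.1108967  0.89645184 0.01287182] 0.01738330403557319
```

View pics/s5z.png

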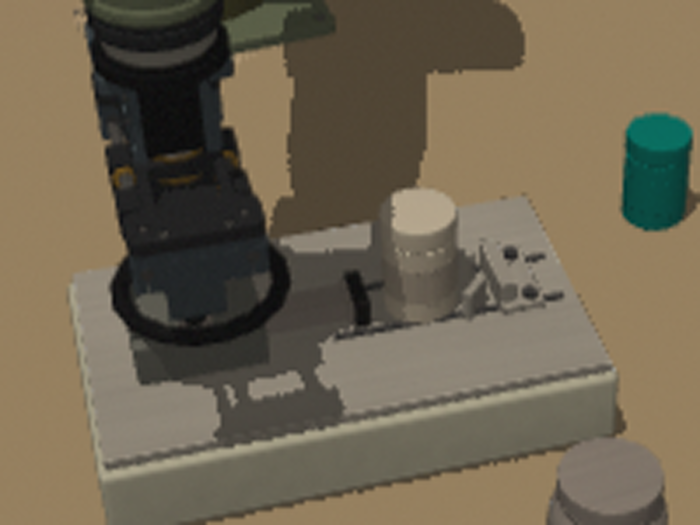

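The gripper has the knob: gap 17.4 mm, and the tool was drawn about 1.3 mm in −x, which implies a stiffness of about 4–5 N/mm. I'll wind the first arc slowly and check the forces.

```bash
cat > st.py <<'E'
from h import *
import json,sys
s=manip.sense()
p=s['position'];F=s['contact_force']
c=np.array([float(sys.argv[1]),float(sys.argv[2])]) if len(sys.argv)>2 else np.array([.5485,-.1260])
r=p[:2]-c; a=np.arctan2(r[1],r[0]); er=r/np.linalg.norm(r); et=np.array([er[1],-er[0]])
print("t%.2f pos %s r %.2fmm ang %.1f  Frad %.2f  Ftan(resist) %.2f Fz %.2f gap %.1f Tz %.2f"%(s['time'],p.round(4),1e3*np.linalg.norm(r),np.degrees(a),F[:2]@er,-(F[:2]@et),F[2],s['finger_gap']*1e3,s['torque'][2]))
open("log.txt","a").write(json.dumps([s['time'],*p,*F])+"\n")
E
python3 st.py
python3 -m creep '[[[-0.037,-0.04,0.01],0],[[-0.014,-0.04,0],0],[[-0.017,-0.038,0],0],[[-0.018,-0.038,0],0]]' >/dev/null; python3 st.py
python3 -m creep '[[[-0.02,-0.036,0],0],[[-0.022,-0.036,0],0],[[-0.024,-0.034,0],0],[[-0.025,-0.033,0],0]]'>/dev/null; python3 st.py
```

```text
t12.20 pos [ 0.5869 -0.1374  0.1367] r 40.04mm ang -16.5  Frad -5.87  Ftan(resist) -0.96 Fz 5.29 gap 17.1 Tz 0.04
t12.60 pos [ 0.585  -0.1419  0.1368] r 39.78mm ang -23.6  Frad -2.80  Ftan(resist) 9.68 Fz 1.10 gap 17.1 Tz 0.01
t13.00 pos [ 0.5808 -0.1487  0.1368] r 39.48mm ang -35.1  Frad -5.14  Ftan(resist) 10.40 Fz 1.27 gap 17.2 Tz -0.03
```

```bash
python3 -m creep '[[[-0.028,-0.031,0],0],[[-0.029,-0.03,0],0],[[-0.031,-0.028,0],0],[[-0.032,-0.027,0],0]]' >/dev/null; python3 st.py
python3 -m creep '[[[-0.034,-0.025,0],0],[[-0.035,-0.023,0],0],[[-0.036,-0.021,0],0],[[-0.037,-0.019,0],0]]'>/dev/null; python3 st.py
python3 - <<'E'
import json,numpy as np
from scipy.optimize import least_squares
L=np.array([json.loads(l) for l in open("log.txt")])[:,1:3]
r=least_squares(lambda c:np.hypot(*(L-c).T)-.04,[.5485,-.126]);print(r.x,r.fun*1e3)
E
```

```text
t13.40 pos [ 0.5753 -0.1545  0.1368] r 39.15mm ang -46.7  Frad -4.50  Ftan(resist) 10.60 Fz -0.44 gap 17.1 Tz 0.00
t13.80 pos [ 0.5689 -0.1591  0.1368] r 38.88mm ang -58.3  Frad -5.94  Ftan(resist) 9.83 Fz -1.71 gap 17.1 Tz 0.02
[ 0.54904268 -0.12436545] [ 0.0198135  -0.02630252  0.00632865 -0.00372676  0.00467542]
```

Run:
```python
import json,numpy as np
L=np.array([json.loads(l) for l in open("log.txt")]);c=np.array([.5490,-.1244])
for l in L:
  r=l[1:3]-c;er=r/np.hypot(*r);et=np.array([er[1],-er[0]]);print(np.degrees(np.arctan2(r[1],r[0])).round(1),"tan",(-l[4:6]@et).round(2),"rad",(l[4:6]@er).round(2))
p=np.array([.56625,-.16215])
for i in range(1,37):
  a=np.radians(-65.5-3*i); q=c+.0402*np.array([np.cos(a),np.sin(a)]); d=np.round((q-p)/.05,3); p=p+d*.05; print(-65.5-3*i,list(d),end=" ")
  if i%4==0: print()
```

```text
-18.9 tan -1.2 rad -5.82
-25.9 tan 9.55 rad -3.2
-37.4 tan 10.19 rad -5.55
-48.8 tan 10.43 rad -4.88
-60.1 tan 9.64 rad -6.25
-68.5 [np.float64(-0.05), np.float64(0.007)] -71.5 [np.float64(-0.04), np.float64(-0.014)] -74.5 [np.float64(-0.04), np.float64(-0.013)] -77.5 [np.float64(-0.041), np.float64(-0.01)] 
-80.5 [np.float64(-0.041), np.float64(-0.008)] -83.5 [np.float64(-0.042), np.float64(-0.006)] -86.5 [np.float64(-0.042), np.float64(-0.004)] -89.5 [np.float64(-0.042), np.float64(-0.001)] 
-92.5 [np.float64(-0.042), np.float64(0.001)] -95.5 [np.float64(-0.042), np.float64(0.003)] -98.5 [np.float64(-0.042), np.float64(0.005)] -101.5 [np.float64(-0.041), np.float64(0.007)] 
-104.5 [np.float64(-0.041), np.float64(0.01)] -107.5 [np.float64(-0.041), np.float64(0.011)] -110.5 [np.float64(-0.04), np.float64(0.014)] -113.5 [np.float64(-0.039), np.float64(0.016)] 
-116.5 [np.float64(-0.038), np.float64(0.017)] -119.5 [np.float64(-0.037), np.float64(0.02)] -122.5 [np.float64(-0.036), np.float64(0.022)] -125.5 [np.float64(-0.035), np.float64(0.023)] 
-128.5 [np.float64(-0.034), np.float64(0.026)] -131.5 [np.float64(-0.032), np.float64(0.027)] -134.5 [np.float64(-0.031), np.float64(0.029)] -137.5 [np.float64(-0.029), np.float64(0.03)] 
-140.5 [np.float64(-0.027), np.float64(0.032)] -143.5 [np.float64(-0.026), np.float64(0.033)] -146.5 [np.float64(-0.024), np.float64(0.034)] -149.5 [np.float64(-0.023), np.float64(0.036)] 
-152.5 [np.float64(-0.02), np.float64(0.037)] -155.5 [np.float64(-0.019), np.float64(0.038)] -158.5 [np.float64(-0.016), np.float64(0.038)] -161.5 [np.float64(-0.014), np.float64(0.04)] 
-164.5 [np.float64(-0.013), np.float64(0.04)] -167.5 [np.float64(-0.01), np.float64(0.041)] -170.5 [np.float64(-0.008), np.float64(0.041)] -173.5 [np.float64(-0.006), np.float64(0.042)]
```

```bash
python3 -m creep '[[[-0.05,0.007,0],0],[[-0.04,-0.014,0],0],[[-0.04,-0.013,0],0]]' >/dev/null; python3 st.py .549 -.1244
python3 -m creep '[[[-0.041,-0.01,0],0],[[-0.041,-0.008,0],0],[[-0.042,-0.006,0],0]]'>/dev/null; python3 st.py .549 -.1244
python3 - <<'E'
from h import *
c=manip.get_calibration("wrist"); np.save("pics/w6T.npy",c["camera_from_world"])
t=manip.read_camera("wrist");cv2.imwrite("pics/w6.png",t)
E
```

```text
t14.10 pos [ 0.5637 -0.1615  0.1368] r 39.89mm ang -68.4  Frad -3.41  Ftan(resist) 8.98 Fz -4.45 gap 17.7 Tz 0.01
t14.40 pos [ 0.5579 -0.1633  0.1368] r 39.88mm ang -77.1  Frad -2.44  Ftan(resist) 8.80 Fz -4.85 gap 17.2 Tz -0.02
```

View pics/w6.png

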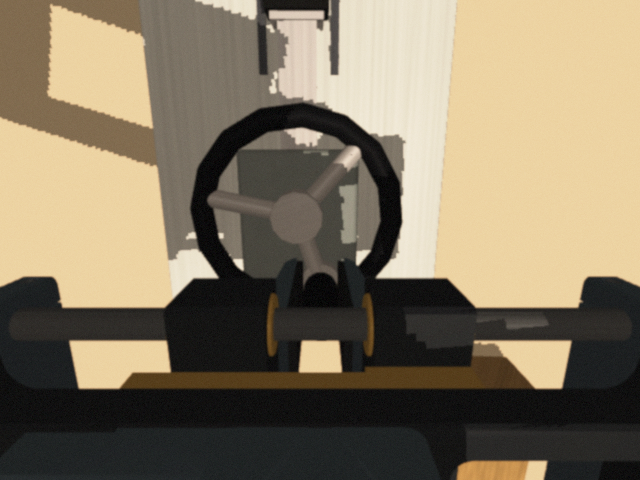

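The knob is held, and the wheel has turned from about −19° to −77°. The jar is now outside the wrist view, so I'll use the scene and top cameras for it.

```bash
cat > look.py <<'E'
from h import *
import sys
n=sys.argv[1]
s=manip.read_camera("scene");t=manip.read_camera("top")
a=cv2.resize(s[195:275,270:370],None,fx=4,fy=4,interpolation=cv2.INTER_CUBIC)
b=cv2.resize(t[215:295,260:360],None,fx=4,fy=4,interpolation=cv2.INTER_CUBIC)
cv2.imwrite(f"pics/{n}.png",np.hstack([a,b]))
E
python3 look.py l6; python3 st.py .549 -.1244
```

```text
t14.55 pos [ 0.5575 -0.1634  0.1368] r 39.89mm ang -77.8  Frad -2.99  Ftan(resist) 8.44 Fz -4.23 gap 17.4 Tz 0.01
```

View pics/l6.png

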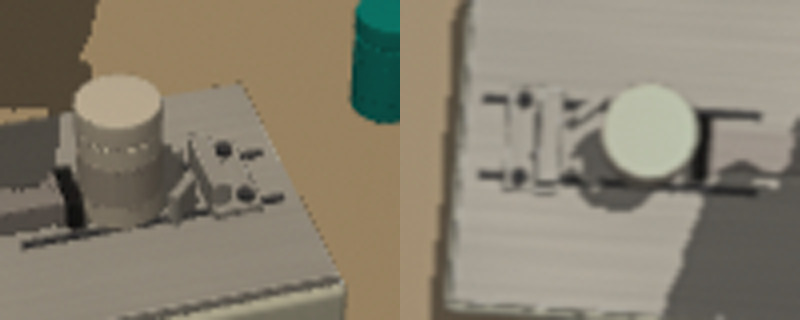

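Pad and jar are nearly touching, and there's still a gap to the V. I'll carry on in small steps.

```bash
python3 -m creep '[[[-0.042,-0.004,0],0],[[-0.042,-0.001,0],0]]' >/dev/null; python3 st.py .549 -.1244
python3 -m creep '[[[-0.042,0.001,0],0],[[-0.042,0.003,0],0]]'>/dev/null; python3 st.py .549 -.1244; python3 look.py l7;python3 st.py .549 -.1244
```

```text
t14.75 pos [ 0.554  -0.1639  0.1368] r 39.84mm ang -82.8  Frad -2.31  Ftan(resist) 9.30 Fz -5.57 gap 17.2 Tz 0.05
t14.95 pos [ 0.55   -0.1642  0.1368] r 39.85mm ang -88.5  Frad -2.06  Ftan(resist) 10.27 Fz -5.32 gap 17.3 Tz 0.04
t15.05 pos [ 0.5496 -0.1643  0.1369] r 39.87mm ang -89.1  Frad -3.15  Ftan(resist) 8.22 Fz -6.30 gap 17.1 Tz -0.05
```

View pics/l7.png

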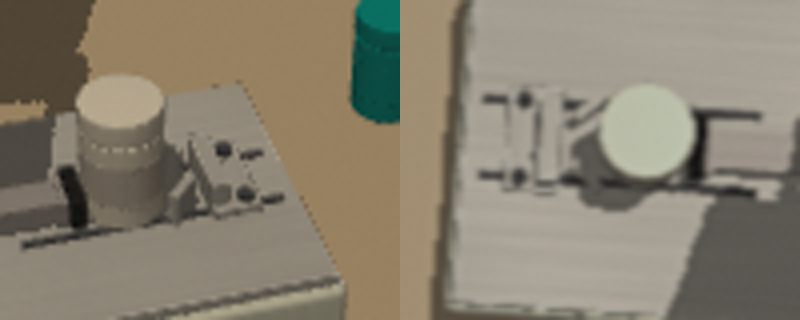

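The jar has begun to slide with the pad. From the V-face pixels, V contact should come near a wheel angle of −150°. I'll continue, reading the force at each step.

```bash
python3 -m creep '[[[-0.042,0.005,0],0],[[-0.041,0.007,0.01],0]]' >/dev/null; python3 st.py .549 -.1244
python3 -m creep '[[[-0.041,0.01,0.01],0],[[-0.041,0.011,0],0]]'>/dev/null; python3 st.py .549 -.1244
python3 -m creep '[[[-0.04,0.014,0],0],[[-0.039,0.016,0],0]]'>/dev/null; python3 st.py .549 -.1244;  python3 look.py l8;python3 st.py .549 -.1244
```

```text
t15.25 pos [ 0.5457 -0.1641  0.1369] r 39.81mm ang -94.7  Frad -2.29  Ftan(resist) 9.99 Fz -9.71 gap 17.2 Tz -0.03
t15.45 pos [ 0.5413 -0.1635  0.1369] r 39.83mm ang -101.2  Frad -1.86  Ftan(resist) 10.26 Fz -9.83 gap 17.0 Tz 0.05
t15.65 pos [ 0.5373 -0.1624  0.1369] r 39.78mm ang -107.1  Frad -2.01  Ftan(resist) 9.47 Fz -11.06 gap 17.1 Tz 0.03
t15.75 pos [ 0.5369 -0.1623  0.1369] r 39.81mm ang -107.7  Frad -1.23  Ftan(resist) 8.41 Fz -10.32 gap 17.4 Tz 0.02
```

View pics/l8.png

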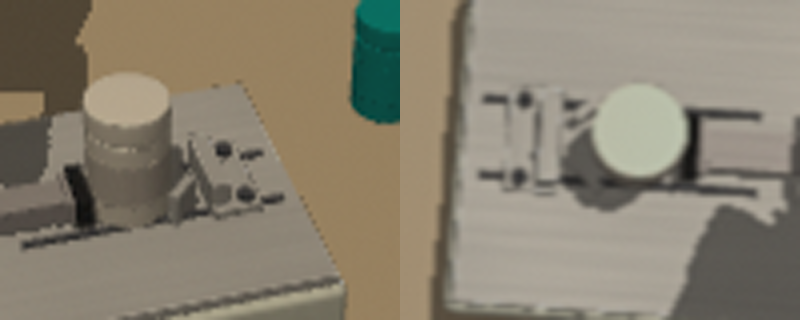

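```bash
python3 -m creep '[[[-0.019,0.008,-0.01],0],[[-0.019,0.009,-0.01],0],[[-0.019,0.009,0],0]]' >/dev/null; python3 st.py .549 -.1244
python3 -m creep '[[[-0.018,0.01,0],0],[[-0.018,0.011,0],0]]'>/dev/null; python3 st.py .549 -.1244
python3 -m creep '[[[-0.018,0.011,0],0],[[-0.017,0.011,0],0]]'>/dev/null; python3 st.py .549 -.1244
python3 -m creep '[[[-0.018,0.012,0],0],[[-0.017,0.011,0],0]]'>/dev/null; python3 st.py .549 -.1244
```

```text
t16.05 pos [ 0.5351 -0.1617  0.1368] r 39.80mm ang -110.4  Frad -0.56  Ftan(resist) 10.01 Fz -6.82 gap 17.2 Tz 0.05
t16.25 pos [ 0.5332 -0.1609  0.1369] r 39.78mm ang -113.4  Frad -0.58  Ftan(resist) 8.78 Fz -7.35 gap 17.6 Tz 0.05
t16.45 pos [ 0.5313 -0.1601  0.1369] r 39.80mm ang -116.4  Frad -0.35  Ftan(resist) 9.79 Fz -7.06 gap 17.3 Tz -0.03
t16.65 pos [ 0.5295 -0.1591  0.1368] r 39.81mm ang -119.4  Frad -0.70  Ftan(resist) 10.76 Fz -7.70 gap 17.3 Tz 0.00
```

```bash
python3 -m creep '[[[-0.017,0.013,-0.01],0],[[-0.016,0.013,-0.01],0]]' >/dev/null; python3 st.py .549 -.1244
python3 -m creep '[[[-0.016,0.014,0],0],[[-0.016,0.014,0],0]]'>/dev/null; python3 st.py .549 -.1244
python3 look.py l9;python3 st.py .549 -.1244
```

```text
t16.85 pos [ 0.5283 -0.1584  0.1368] r 39.77mm ang -121.3  Frad 0.61  Ftan(resist) 9.71 Fz -1.77 gap 17.0 Tz -0.04
t17.05 pos [ 0.5266 -0.1572  0.1368] r 39.74mm ang -124.4  Frad 1.29  Ftan(resist) 10.17 Fz -3.87 gap 17.1 Tz 0.05
t17.15 pos [ 0.5263 -0.1571  0.1368] r 39.79mm ang -124.8  Frad 1.02  Ftan(resist) 8.94 Fz -3.66 gap 17.0 Tz 0.07
```

View pics/l9.png

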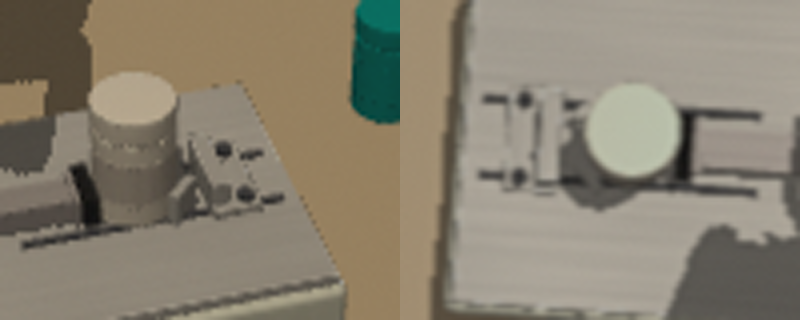

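```bash
python3 -m creep '[[[-0.015,0.015,0],0],[[-0.015,0.015,0],0]]' >/dev/null; python3 st.py .549 -.1244
python3 -m creep '[[[-0.014,0.015,0],0],[[-0.014,0.016,0],0]]'>/dev/null; python3 st.py .549 -.1244
python3 -m creep '[[[-0.013,0.016,0],0],[[-0.013,0.016,0],0]]'>/dev/null; python3 st.py .549 -.1244
```

```text
t17.35 pos [ 0.5248 -0.156   0.1368] r 39.78mm ang -127.5  Frad 2.26  Ftan(resist) 9.32 Fz -3.40 gap 17.5 Tz -0.03
t17.55 pos [ 0.5231 -0.1546  0.1368] r 39.76mm ang -130.6  Frad 2.01  Ftan(resist) 10.16 Fz -3.02 gap 17.5 Tz 0.01
t17.75 pos [ 0.5216 -0.1532  0.1368] r 39.75mm ang -133.6  Frad 2.39  Ftan(resist) 9.36 Fz -1.81 gap 17.1 Tz 0.04
```

```bash
python3 -m creep '[[[-0.017,0.012,0],0],[[-0.017,0.013,0],0]]' >/dev/null; python3 st.py .549 -.1244
python3 -m creep '[[[-0.012,0.017,0],0],[[-0.012,0.017,0],0]]'>/dev/null; python3 st.py .549 -.1244
python3 -m creep '[[[-0.011,0.018,0],0],[[-0.011,0.018,0],0]]'>/dev/null; python3 st.py .549 -.1244; python3 look.py l10;python3 st.py .549 -.1244
```

```text
t17.95 pos [ 0.5201 -0.1517  0.1368] r 39.80mm ang -136.7  Frad 0.32  Ftan(resist) 9.71 Fz -2.55 gap 17.0 Tz -0.03
t18.15 pos [ 0.5187 -0.1501  0.1368] r 39.77mm ang -139.7  Frad 1.29  Ftan(resist) 10.11 Fz -1.53 gap 17.3 Tz 0.00
t18.35 pos [ 0.5174 -0.1486  0.1368] r 39.80mm ang -142.5  Frad 0.98  Ftan(resist) 10.06 Fz -2.02 gap 17.3 Tz -0.02
t18.45 pos [ 0.5173 -0.1485  0.1368] r 39.81mm ang -142.8  Frad 1.49  Ftan(resist) 9.67 Fz -1.75 gap 17.1 Tz -0.05
```

View pics/l10.png

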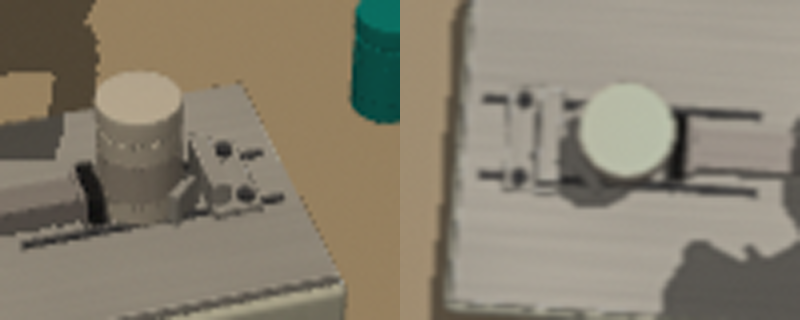

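```bash
python3 -m creep '[[[-0.011,0.018,0],0],[[-0.01,0.018,0],0]]' >/dev/null; python3 st.py .549 -.1244
python3 -m creep '[[[-0.01,0.019,0],0],[[-0.009,0.019,0],0]]'>/dev/null; python3 st.py .549 -.1244
python3 -m creep '[[[0,0,0],0]]'>/dev/null; python3 st.py .549 -.1244
```

```text
t18.65 pos [ 0.5164 -0.1472  0.1368] r 39.79mm ang -145.1  Frad 1.38  Ftan(resist) 11.61 Fz -2.09 gap 17.4 Tz 0.06
t18.85 pos [ 0.5154 -0.1457  0.1368] r 39.80mm ang -147.7  Frad 2.52  Ftan(resist) 11.75 Fz -1.74 gap 17.2 Tz 0.02
t18.95 pos [ 0.5153 -0.1456  0.1368] r 39.82mm ang -147.9  Frad 2.32  Ftan(resist) 11.50 Fz -2.22 gap 17.4 Tz 0.06
```

The wheel is now getting heavier. I'll go on in finer steps.

```bash
python3 -m creep '[[[-0.009,0.019,0],0],[[-0.008,0.019,0],0]]' >/dev/null; python3 st.py .549 -.1244
python3 -m creep '[[[0,0,0],0]]'>/dev/null; python3 st.py .549 -.1244; python3 look.py l11;python3 st.py .549 -.1244
```

```text
t19.15 pos [ 0.5145 -0.1442  0.1368] r 39.78mm ang -150.2  Frad 3.31  Ftan(resist) 14.13 Fz -3.03 gap 17.3 Tz 0.03
t19.25 pos [ 0.5144 -0.144   0.1368] r 39.79mm ang -150.4  Frad 2.22  Ftan(resist) 13.87 Fz -1.88 gap 17.2 Tz 0.04
t19.35 pos [ 0.5144 -0.1441  0.1368] r 39.80mm ang -150.4  Frad 2.22  Ftan(resist) 11.79 Fz -1.98 gap 17.6 Tz 0.05
```

View pics/l11.png

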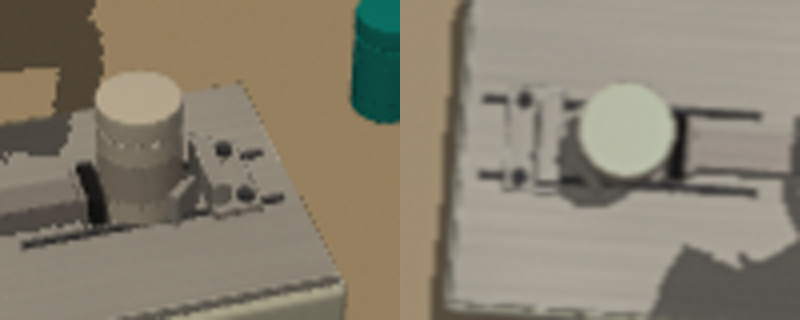

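```bash
for i in 1 2 3 4; do python3 -m creep '[[[0,0,0],0]]'>/dev/null; python3 st.py .549 -.1244; done
```

```text
t19.45 pos [ 0.5144 -0.1441  0.1368] r 39.82mm ang -150.4  Frad 2.19  Ftan(resist) 12.74 Fz -2.73 gap 17.0 Tz 0.07
t19.55 pos [ 0.5144 -0.1441  0.1367] r 39.81mm ang -150.4  Frad 2.48  Ftan(resist) 13.09 Fz -2.44 gap 17.3 Tz 0.00
t19.65 pos [ 0.5144 -0.144   0.1368] r 39.79mm ang -150.4  Frad 2.29  Ftan(resist) 12.79 Fz -2.94 gap 17.4 Tz 0.02
t19.75 pos [ 0.5144 -0.1441  0.1368] r 39.80mm ang -150.4  Frad 2.40  Ftan(resist) 13.68 Fz -2.06 gap 17.3 Tz -0.03
```

```bash
python3 -m creep '[[[-0.008,0.019,0],0]]'>/dev/null; python3 st.py .549 -.1244; for i in 1 2 3 4 5; do python3 -m creep '[[[0,0,0],0]]'>/dev/null; python3 st.py .549 -.1244; done
```

```text
t19.85 pos [ 0.5141 -0.1435  0.1368] r 39.77mm ang -151.3  Frad 2.95  Ftan(resist) 14.67 Fz -3.23 gap 17.5 Tz -0.01
t19.95 pos [ 0.514  -0.1433  0.1368] r 39.78mm ang -151.6  Frad 1.71  Ftan(resist) 13.05 Fz -3.27 gap 17.1 Tz 0.02
t20.05 pos [ 0.514  -0.1434  0.1368] r 39.80mm ang -151.6  Frad 2.96  Ftan(resist) 13.57 Fz -2.70 gap 17.2 Tz -0.04
t20.15 pos [ 0.514  -0.1433  0.1368] r 39.79mm ang -151.6  Frad 1.18  Ftan(resist) 14.06 Fz -2.46 gap 17.1 Tz -0.05
t20.25 pos [ 0.514  -0.1433  0.1368] r 39.80mm ang -151.6  Frad 3.07  Ftan(resist) 13.79 Fz -2.87 gap 17.1 Tz -0.00
t20.35 pos [ 0.514  -0.1433  0.1368] r 39.81mm ang -151.6  Frad 2.43  Ftan(resist) 13.32 Fz -4.32 gap 17.3 Tz 0.01
```

Held at rest it reads about 13.6 N, against roughly 8.8 N at rest when free. While moving it reads about 14.6 N against 9.8 N. Both put it at about +4.8 N, right on target. I'll ease the arm's push off before letting go.

```bash
python3 -m creep '[[[0.009,-0.018,0],0],[[0.009,-0.018,0],0],[[0,0,0],0]]'>/dev/null; python3 st.py .549 -.1244; python3 -m creep '[[[0.005,-0.009,0],0],[[0,0,0],0]]'>/dev/null; python3 st.py .549 -.1244
```

```text
t20.65 pos [ 0.514  -0.1435  0.1367] r 39.87mm ang -151.4  Frad 2.25  Ftan(resist) 8.82 Fz 0.35 gap 17.2 Tz 0.01
t20.85 pos [ 0.514  -0.1435  0.1367] r 39.83mm ang -151.4  Frad 1.61  Ftan(resist) 7.11 Fz 1.03 gap 17.3 Tz 0.06
```

```bash
python3 -m creep '[[[0.009,-0.018,0],0],[[0.007,-0.012,0],0],[[0,0,0],0]]'>/dev/null; python3 st.py .549 -.1244
```

```text
t21.15 pos [ 0.514  -0.1435  0.1367] r 39.85mm ang -151.3  Frad 1.41  Ftan(resist) 6.31 Fz 4.71 gap 17.3 Tz 0.01
```

```bash
python3 -m creep '[[[0.009,-0.018,0],0],[[0,0,0],0],[[0,0,0],0]]'>/dev/null; python3 st.py .549 -.1244;python3 -m creep '[[[0,0,0],0]]'>/dev/null; python3 st.py .549 -.1244
```

```text
t21.45 pos [ 0.514  -0.1436  0.1367] r 39.89mm ang -151.2  Frad -0.15  Ftan(resist) 3.82 Fz 5.73 gap 16.8 Tz -0.01
t21.55 pos [ 0.514  -0.1436  0.1367] r 39.87mm ang -151.2  Frad -0.42  Ftan(resist) 3.77 Fz 5.06 gap 17.2 Tz 0.03
```

```bash
python3 -m creep '[[[0,0,0],0],[[0,0,0],0],[[0,0,0],0],[[0,0,0],0]]' 30; python3 -m creep '[[[0,0,0.2],0],[[0,0,0.4],0],[[0,0,0.5],0],[[0,0,0.5],0],[[0,0,0.5],0],[[-0.3,0,0.3],0],[[-0.5,0,0.1],0],[[-0.5,0,0],0],[[-0.5,0,0],0],[[-0.3,0,0],0],[[0,0,0],0]]'; python3 look.py l12
python3 - <<'E'
from h import *
t=manip.read_camera("scene");cv2.imwrite("pics/s12.png",t);t=manip.read_camera("top");cv2.imwrite("pics/t12.png",t)
E
```

```text
time: 21.95
position: [0.5119, -0.1425, 0.1349]
tcp_rot: [0.999, -0.045, -0.001, -0.0]
contact_force: [-0.9, -0.8, 0.6]
finger_gap: 0.0298
time: 23.05
position: [0.4062, -0.1428, 0.2612]
tcp_rot: [0.999, -0.046, 0.0, 0.0]
contact_force: [1.0, -0.3, 0.6]
finger_gap: 0.0298
```

View pics/l12.png

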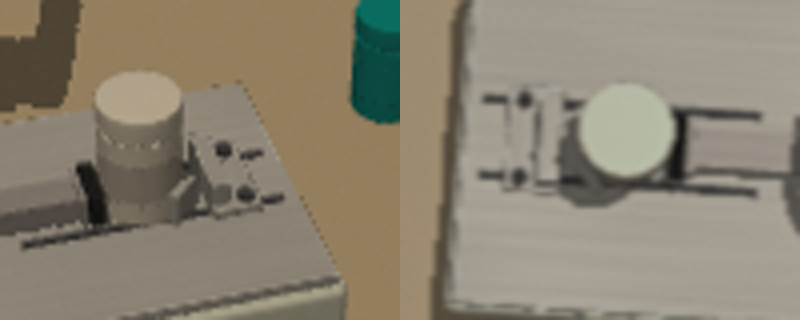

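View pics/s12.png

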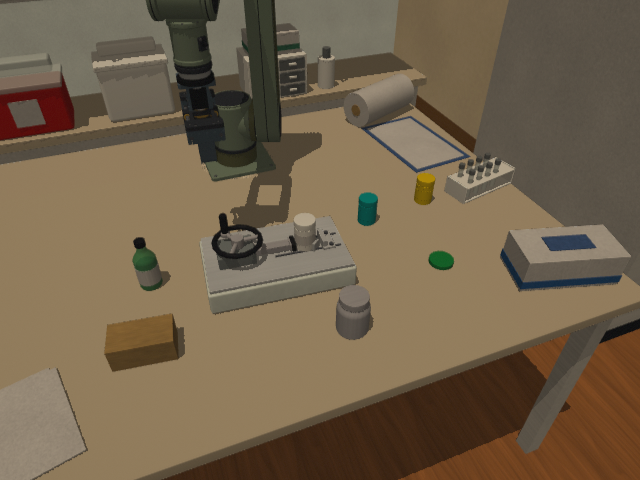

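View pics/t12.png

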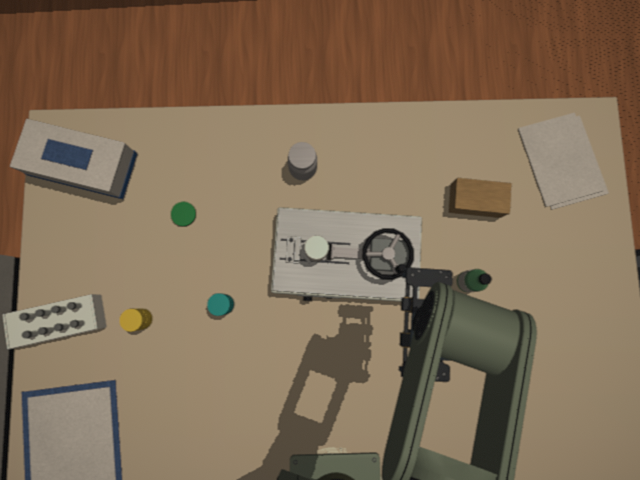

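The jar is upright against the V with the pad on it. The bystanders haven't moved, and the arm is clear. One last check: is the knob still at its set angle?

Run:
```python
from h import *
c=np.array([.549,-.1244])
for a in (-145,-151.4,-158):
  k=[*(c+.04*np.array([np.cos(np.radians(a)),np.sin(np.radians(a))])),.173]; print(a,proj("scene",k),proj("top",k))
s=cv2.imread("pics/s12.png"); g=s[205:245,205:240].max(2)
m=(g<45); ys,xs=np.nonzero(m[:20]); print("knob dark top rows", ys.min()+205, xs[ys<=ys.min()+4].mean()+205)
cv2.imwrite("pics/k12.png",np.hstack([cv2.resize(s[200:280,190:290],None,fx=4,fy=4),cv2.resize(cv2.imread("pics/t12.png")[215:295,345:445],None,fx=4,fy=4)]))
```

```text
-145 [220.45036786 215.14013892] [403.71064185 266.57747381]
-151.4 [221.89457348 214.17785117] [401.93341254 267.75927346]
-158 [223.53371285 213.28077017] [399.96781175 268.75971277]
knob dark top rows 214 222.16129032258064
```

View pics/k12.png

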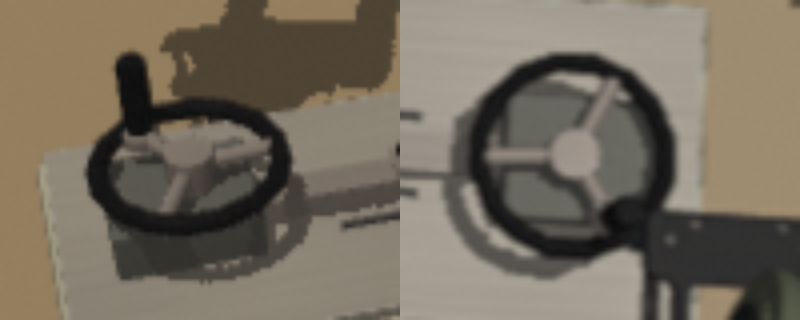

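The knob's column in the scene view is 222.2, against 221.9 predicted for −151.4°, so the wheel stayed where I set it. Handing in.

```bash
python3 -c "
from station import manip
print(manip.sense()['time'],manip.sense()['contact_force']); print(manip.sign_off())"
```

```text
23.25 [-0.79813211  0.66817083 -0.21427374]
the job is handed in; nothing more can be done
None
```

The white jar is standing upright in the clamp, pressed against the V stop by the pad. The wheel is released and the arm is clear. I handed in at 23.3 s of the 67 s allowed.

- **Winding:** I set the jar down on bay, gripped the knob and wound the wheel clockwise from about −19° to −151°, roughly 2.3 rad. The wheel began to feel heavier at about −143°.
- **Wheel feel:** free drag was about 9.8 N moving and 8.8 N at rest. At the set point it was about 14.6 N moving and 13.6 N at rest, so about 4.8 N above free on both measures. Single force readings scattered by up to about 1 N, and one read only 11.8 N when I paused 1° short of the final angle. The averages and the knob travel agreed with each other.
- **Last checks:** the final pictures show the jar upright between pad and V, and the other things on the counter where they were. The knob is at its set angle to within a few degrees, and the tool reads no contact.

The shaker's top plate measured 4–6% smaller in the pictures than stated (about 331 by 190 mm). I therefore located bay from the pad, V stop and wheel as well as the plate edges.

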